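# Snap the shaft clip home with the fork tool

### The arm

A 6-joint arm with a two-finger parallel gripper is mounted at the origin on the work surface. World frame = base frame: x ahead of the robot, y to its left, z up, the work surface at z = 0. Lengths are in mm, angles in rad, forces in N, time in s.
With the tool pointing down it reaches from about 275 to 725 mm from the base axis. Payload 5.6 kg.
Tool frame: the origin (TCP) lies midway between the tips of the shut fingers; the grasp point (between the pads) lies bot.tcp_to_grasp behind it (bot.tcp_to_grasp is the distance from the TCP to the grasp point, in mm); z points along the fingers, y is the line along which they close (so a half turn about z gives the same grasp; the last joint's range is limited). The gripper opens to 85 mm and grips with 20 to 120 N. Pads are 22 mm wide; open, the fingers measure 114 mm over their backs; the gripper's body (76 mm by 85 mm) begins 54 mm behind the grasp point. The pads swing forward as they close: fully open they stand 13 mm farther back than shut.
Start: joints at [1.429, 0.255, 0.108, 0, -1.424, -0.285], TCP at [227.651, 500.667, 231.283] pointing down, gripper open.
Joint ranges: [-2.95, 2.95], [-1.21, 1.97], [-1.09, 1.5], [-2.87, 1.71], [-2.94, -0.07], [-3.05, 3.05]. Speed limits (rad/s): [2.57, 2.57, 3.14, 3.14, 3.14, 3.14].

### API

Orientations are given as [roll, pitch, yaw] about the fixed x, y, z axes, in that order (R = Rz(yaw) Ry(pitch) Rx(roll)).
In Python, from rig import telemetry, snapshot, camera_info, workorder, models, bot gives the robot as it stands.
- The arm moves only by the tool send_rows, never from a script. Its argument "increments" is a list of rows, each an object of numbers: "x", "y", "z": the shift along the tool's x, y, z in units of 60 mm (1.0 is 60 mm); "spin": the turn about the tool's z in units of 0.08 rad (1.0 is 0.08 rad); "gripper": the opening, from -1 (shut) to 1 (fully open), so that 0 is half open. In form: [{"x": .., "y": .., "z": .., "spin": .., "gripper": ..}, ...]. A call has 1 to 20 rows; each row shifts and turns the commanded pose from where the row before left it, along the tool's axes as they then stand; what a row does not reach is not made up. A row lasts 1/8 s, in which the tool goes at most 62.5 mm and 10.7 degrees, less where a joint would pass 70% of its speed; a pose out of reach is approached as far as the arm can. A call with a number of a shift or a turn outside -1 to 1 is refused whole. A call with a gripper value outside its range is refused whole. The fingers move at their own pace and stop on an object; "force" is the grip in N (left out, the last holds). Time passes only in rows, so rows that do not move let the fingers close. It gives the time, the measured TCP pose, the force, the opening and the grip force at its end, in the units of the state.
- telemetry.get_obs(): the state, without advancing time (a new reading comes with each control period).
- snapshot(name): name is "scene" or "top" or "wrist"; returns the picture (384x512x3 uint8, red, green, blue); there is no depth.
- camera_info(name): a dict with "K" (3x3 intrinsics, pixels), "view" (4x4, takes a point from world to camera coordinates). Camera axes: x right, y down, z forward; pixel columns grow to the right and rows downward; lengths in mm; the calibration is good to about 2 mm. A picture is of the moment at which its call begins: read the wrist's pose just before it. camera_info takes no time and is no camera call; for the wrist camera it gives the pose at the moment of the call.
- workorder.job_done(): hands the job in; it is judged then, once.
Trained networks look in the newest picture that a camera, given by its name, has taken for a name from the list of things; names that differ only in an ending like _2 or _b are one class to them, and where a whole thing is asked for, a point or a joint stands for the part that bears it (a point fixed in the world has none). Each returns a list of dicts, best first, with "score" (0 to 1); they miss things now and then, are a little off and sometimes report something else, mostly with a low value. They report only what shows in the picture. A call takes as long as a camera call. They do not tell look-alikes from the thing itself.
- models.silhouettes(camera, name): "pixels" (384x512 bool, what is visible of it) and "extent" ([left, top, width, height] in pixels, round what is visible of it).
The state is a dict: "clock": time; "q": joint angles; "joint_vel": joint speeds; "joint_efforts": joint torques, N m; "tool_pos": TCP position; "ee_rot": TCP orientation; "force": force on the tool from outside, world axes, zero at the start; "moment": the same for the moment, N m; "opening": opening from 0.0 (shut) to 1.0 (fully open); "grasp_force": force on a finger pad.
Only numpy, scipy, OpenCV 4.12 (cv2) and the standard library are available. Lean on these libraries where they do the work, as an engineer would, in place of code of your own. Each camera call takes 0.05 s, during which the arm holds its last target. There are 200 camera calls.

### The job

Take the orange fork tool from its red tray and with its two prongs push the brass spring clip along the grey cover, sideways into the groove of the pump drive unit's shaft, until it snaps fully home, and prove it by pressing on there for about a second with some 15 newtons, never over 20, which would bend the clip; do not touch the clip with the gripper. Then stand the tool upright back in its red tray, let go, and leave everything else on the bench where it is.

Things in the scene. Friction and masses are not known exactly. Their poses are not given: they have to be found in the camera images.
- clip: brass-coloured split spring clip, 6 mm thick, 40 mm wide over its jaw tips, lying flat on the grey cover, slippery, 70 g. Origin: underside, at the centre of its seat (it comes onto the shaft's axis when the clip is home). +x points out of the open mouth (jaw tips 18 mm ahead of the origin), z up. A tail 10 mm wide and 9 mm long sticks out behind its back edge and goes between the fork's prongs
- clip_back (a point): middle of the clip's flat back edge, 18 mm behind its origin, 3 mm up: the prongs push here, either side of the tail. The jaws' humps meet the shaft 15 mm before home; the push then rises to about 10 N, falls off as they snap over (about 8 mm before home), then comes a hard stop: home. More than 20 N here bends the clip
- groove (a point): the groove of the steel shaft, on the shaft's axis, 4 mm above the grey cover. x points level along the cover from the clip's end to the shaft; z up. Neck in the groove 14 mm diameter, standing right on the cover, 8 mm high; the head above it is 22 mm in diameter, from 8 to 16 mm above the cover
- unit: the pump drive unit, blue with a flat grey cover 220 (x) x 114 (y) mm, whose top is 66 mm above the bench; fixed. Origin: underside centre. The shaft stands at x = +50 mm; the clip lies on the cover on its -x side
- fork_grip (a point): orange upright handle of the fork tool, 22 mm (x) by 26 mm (y), from 12 to 92 mm above the tool's underside; this point is on its axis, 50 mm above the underside. +x is the way the prongs point. Foot below it 34 x 36 mm, 12 mm high, polished. 270 g, stands by itself; steadiest for pushing when pinched across the x faces
- fork_foot (a point): centre of the fork tool's underside. Its two steel prongs are 9 mm wide, 16 mm gap between (centres 12.5 mm either side), from 1 to 8 mm above this point. Their round tips lie 33 to 51 mm ahead (+x) of the handle's axis: the prong piece is firmly clamped at a different, unknown extension each time
- tool_tray: red open tray of the fork tool, 130 (x) x 85 (y) x 22 mm, walls and floor 4 mm thick, fixed. Origin: underside centre; z up. The tool stands in it on the floor
- bits_tray: blue open tray with washers and bushes, 130 x 85 x 22 mm, fixed. Origin: underside centre. Not needed
- oil_bottle: green bottle with yellow label, 60 mm diameter, 160 mm high; bystander
- carton_a: blue carton 80 x 110 x 100 mm; bystander
- carton_b: brown carton 70 x 70 x 60 mm; bystander
- pulley: aluminium pulley lying flat, 68 mm diameter, 30 mm high; bystander
- screwdriver: screwdriver lying on the bench; bystander
- wrench: wrench lying on the bench; bystander
- tape: yellow ring of tape, 80 mm diameter, 24 mm high; bystander
Not all that is in view belongs to the job. Of the things that look like the part that bears fork_grip, the largest one is meant.

How it is judged:
By the outcome, as a careful person would: the job done as asked, in the order asked, and still so for the second after the job is handed in, with the robot touching nothing.
It also fails if it takes over 72 s, if anything falls off the work surface, if the arm or the gripper's body presses on something with over 40 N, if the wrist force passes 120 N, or if a joint passes its speed limit or range.

## Working session

There is one attempt and no reset: what is moved stays moved. The work goes in short steps, Python scripts to look and compute and a tool call to move; the robot and the scene stay as the last step left them, time stands still between calls to the robot, and variables do not carry over. Pictures are saved under pics/ and viewed, at most 10 in all, crops included, and the job is handed in when it is done.

Besides the shell and the picture viewer there is one more tool, called in YAML: its name, and indented under it one key for each argument. send_rows: Moves the arm, as the interface text tells. Its arguments: {"type":"object","properties":{"increments":{"type":"array","items":{"type":"object","properties":{"x":{"type":"number","minimum":-1,"maximum":1},"y":{"type":"number","minimum":-1,"maximum":1},"z":{"type":"number","minimum":-1,"maximum":1},"spin":{"type":"number","minimum":-1,"maximum":1},"gripper":{"type":"number"}}}},"force":{"type":"number"}},"required":["increments"]}

```bash
ls; mkdir -p pics
python3 - <<'E'
from rig import telemetry, snapshot, camera_info, models, bot
import cv2,numpy as np
o=telemetry.get_obs();print({k:np.round(v,3).tolist() for k,v in o.items()}, bot.tcp_to_grasp)
ims=[]
for c in("scene","top"):
    im=snapshot(c);cv2.imwrite(f"pics/{c}0.png",im[...,::-1])
    for n in("fork_grip","clip","unit","tool_tray","groove","fork_foot"):
        try:
            for d in models.silhouettes(c,n)[:4]:print(c,n,round(d["score"],2),d["extent"],int(d["pixels"].sum()))
        except Exception as e:print(c,n,e)
    i=camera_info(c);print(np.round(i["K"],1).tolist(),np.round(i["view"],3).tolist())
    ims.append(im)
E
```

```text
pics
{'clock': 0.0, 'q': [1.429, 0.256, 0.107, -0.0, -1.424, -0.285], 'joint_vel': [0.001, -0.0, 0.001, -0.001, -0.001, -0.001], 'joint_efforts': [0.0, -38.663, 23.794, 5.365, -0.006, -0.0], 'tool_pos': [227.419, 500.228, 230.384], 'ee_rot': [3.14, -0.0, -0.427], 'force': [0.415, -0.491, 0.898], 'moment': [-0.029, -0.03, -0.004], 'grasp_force': 0.0, 'opening': 1.0} 18.700000000000003
scene fork_grip 0.73 [145.7, 160.3, 9.7, 18.2] 143
scene fork_grip 0.62 [176.2, 149.5, 11.8, 31.1] 342
scene fork_grip 0.44 [209.0, 155.1, 11.2, 25.2] 205
scene clip 0.58 [318.3, 206.1, 28.9, 50.7] 1002
scene clip 0.48 [148.7, 207.4, 26.3, 29.1] 498
scene unit 0.96 [262.9, 152.1, 46.5, 73.7] 2573
scene tool_tray 0.89 [163.3, 157.5, 37.5, 37.0] 814
scene groove 0.74 [261.1, 154.2, 48.3, 72.7] 2636
scene fork_foot 0.89 [174.7, 149.4, 14.4, 32.9] 296
scene fork_foot 0.6 [140.9, 159.0, 12.0, 22.5] 191
[[442.7, 0.0, 261.3], [0.0, 442.7, 187.3], [0.0, 0.0, 1.0]] [[-0.073, 0.997, -0.011, 69.865], [0.734, 0.047, -0.678, -404.217], [-0.675, -0.058, -0.735, 1701.438], [0.0, 0.0, 0.0, 1.0]]
top fork_grip 0.65 [358.5, 226.3, 14.4, 10.0] 116
top fork_grip 0.53 [333.2, 228.8, 8.6, 14.1] 111
top fork_grip 0.42 [301.1, 231.9, 12.9, 8.5] 71
top unit 0.74 [219.9, 175.9, 44.5, 72.2] 2218
top tool_tray 0.43 [289.1, 147.2, 29.2, 28.6] 518
top groove 0.82 [223.0, 176.0, 36.7, 71.0] 2337
top groove 0.43 [290.8, 149.0, 27.2, 23.3] 528
top groove 0.31 [151.5, 209.8, 34.4, 40.0] 1045
top fork_foot 0.74 [332.1, 226.4, 18.7, 14.7] 188
top fork_foot 0.64 [360.8, 225.6, 10.8, 10.1] 90
top fork_foot 0.54 [301.4, 232.4, 7.5, 5.8] 73
top fork_foot 0.28 [103.1, 208.5, 26.2, 54.2] 198
[[358.4, 0.0, 253.1], [0.0, 358.4, 195.8], [0.0, 0.0, 1.0]] [[0.017, -1.0, 0.008, -9.982], [-0.996, -0.018, -0.084, 640.366], [0.084, -0.006, -0.996, 1192.289], [0.0, 0.0, 0.0, 1.0]]
```

Run:
```python
import cv2,numpy as np
a=cv2.imread("pics/scene0.png");b=cv2.imread("pics/top0.png")
a=cv2.resize(a[130:270,110:370],(780,420),interpolation=3)
b=cv2.resize(b[140:260,90:390],None,fx=2.66,fy=2.66,interpolation=3)
cv2.imwrite("pics/a1.png",a);cv2.imwrite("pics/b1.png",b)
```

```text
(no output)
```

View pics/a1.png

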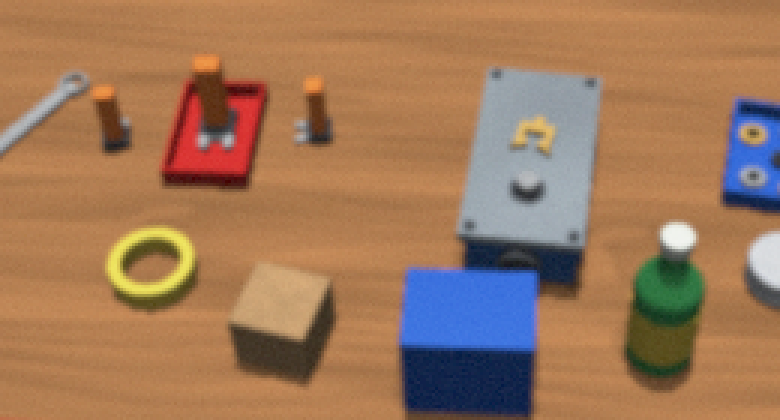

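View pics/b1.png

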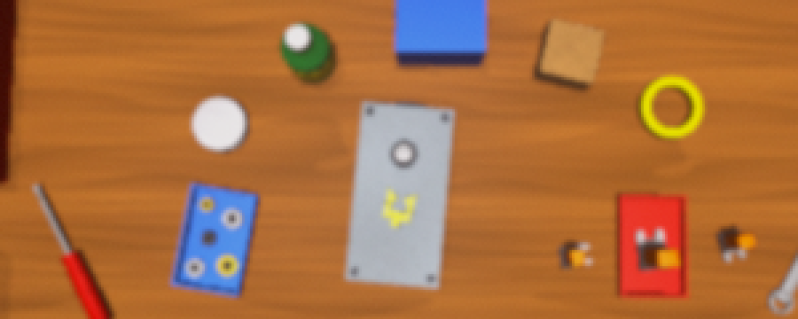

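```bash
cat > h.py <<'E'
from rig import telemetry, snapshot, camera_info, models, bot
import cv2,numpy as np
def ray(c,u,v,z,i=None):
    i=i or camera_info(c);V=np.array(i["view"]);K=np.array(i["K"])
    R,t=V[:3,:3],V[:3,3];C=-R.T@t;d=R.T@np.linalg.inv(K)@[u,v,1]
    return C+d*(z-C[2])/d[2]
def proj(c,P,i=None):
    i=i or camera_info(c);V=np.array(i["view"]);q=i["K"]@(V[:3,:3]@P+V[:3,3]);return q[:2]/q[2]
E
python3 - <<'E'
from h import *
f=lambda u,v,z:np.round(ray("top",90+u/2.66,140+v/2.66,z)).tolist()
g=lambda u,v,z:np.round(ray("scene",110+u/3,130+v/3,z)).tolist()
print("unit",[f(*p,66) for p in((362,103),(454,110),(437,288),(347,278))])
print("unit s",[g(*p,66) for p in((490,70),(600,77),(583,243),(460,233))])
print("shaft",f(404,152,82),g(527,180,82)); print("clip",f(399,209,69),g(533,132,69))
print("tray",[f(*p,22) for p in((620,194),(685,196),(686,297),(618,296))],[g(*p,22) for p in((190,83),(267,83),(248,183),(163,180))])
print("handle top",f(668,258,92),g(207,62,92))
i=camera_info("wrist");V=np.array(i["view"]);print(np.round(V,3).tolist(),np.round(i["K"],1).tolist(),-V[:3,:3].T@V[:3,3])
E
```

```text
unit [[692.0, 92.0, 66.0], [686.0, -23.0, 66.0], [466.0, -5.0, 66.0], [476.0, 105.0, 66.0]]
unit s [[472.0, 2.0, 66.0], [476.0, 112.0, 66.0], [692.0, 97.0, 66.0], [687.0, -13.0, 66.0]]
shaft [631.0, 38.0, 82.0] [634.0, 44.0, 82.0]
clip [562.0, 43.0, 69.0] [560.0, 48.0, 69.0]
tray [[587.0, -238.0, 22.0], [586.0, -322.0, 22.0], [457.0, -322.0, 22.0], [457.0, -236.0, 22.0]] [[464.0, -312.0, 22.0], [459.0, -232.0, 22.0], [600.0, -227.0, 22.0], [602.0, -310.0, 22.0]]
handle top [508.0, -282.0, 92.0] [506.0, -276.0, 92.0]
[[-0.415, -0.91, -0.001, 550.634], [-0.865, 0.394, 0.312, -40.411], [-0.284, 0.13, -0.95, 378.689], [0.0, 0.0, 0.0, 1.0]] [[343.7, 0.0, 252.7], [0.0, 343.7, 191.5], [0.0, 0.0, 1.0]] [300.906385   467.78553369 372.65098845]
```

send_rows:
  increments:
    - {"spin": 1}
    - {"spin": 1}
    - {"spin": 1}
    - {"spin": 1}
    - {"spin": 1}
    - {"spin": 1}
    - {"spin": 1}
    - {"spin": 1}
    - {"spin": 1}
    - {"spin": 1}
    - {"spin": 1}
    - {"spin": 1}
    - {"spin": 1}
    - {"spin": 1}
    - {"spin": 0.3}

```text
schema error: expected keys x, y, z, spin, gripper
```

send_rows:
  increments:
    - {"x": 0.4,"y": -0.3}
    - {"x": 0.78,"y": -0.59,"z": 0.05}
    - {"x": 0.78,"y": -0.59,"z": 0.05}
    - {"x": 0.78,"y": -0.59,"z": 0.05}
    - {"x": 0.78,"y": -0.59,"z": 0.05}
    - {"x": 0.78,"y": -0.59,"z": 0.05}
    - {"x": 0.78,"y": -0.59,"z": 0.05}
    - {"x": 0.78,"y": -0.59,"z": 0.05}
    - {"x": 0.78,"y": -0.59,"z": 0.05}
    - {"x": 0.78,"y": -0.59,"z": 0.05}
    - {"x": 0.4,"y": -0.3,"z": 0.1}
    - {}
    - {}

```text
schema error: expected keys x, y, z, spin, gripper
```

```bash
cat > look.py <<'E'
import sys
from h import *
n=sys.argv[1]
o=telemetry.get_obs();print(o["clock"],np.round(o["tool_pos"],1),np.round(o["ee_rot"],3))
i=camera_info("wrist");im=snapshot("wrist")
for k in sys.argv[2:]:
    for d in models.silhouettes("wrist",k)[:3]:print(k,round(d["score"],2),d["extent"])
np.savez(f"pics/{n}.npz",K=i["K"],view=i["view"])
cv2.imwrite(f"pics/{n}.png",im[...,::-1]);cv2.imwrite(f"pics/{n}v.png",cv2.resize(im[...,::-1],(800,600),interpolation=3))
E
python3 look.py w1 clip groove
```

```text
0.7 [227.6 500.6 231.3] [-3.142  0.    -0.427]
```

View pics/w1v.png

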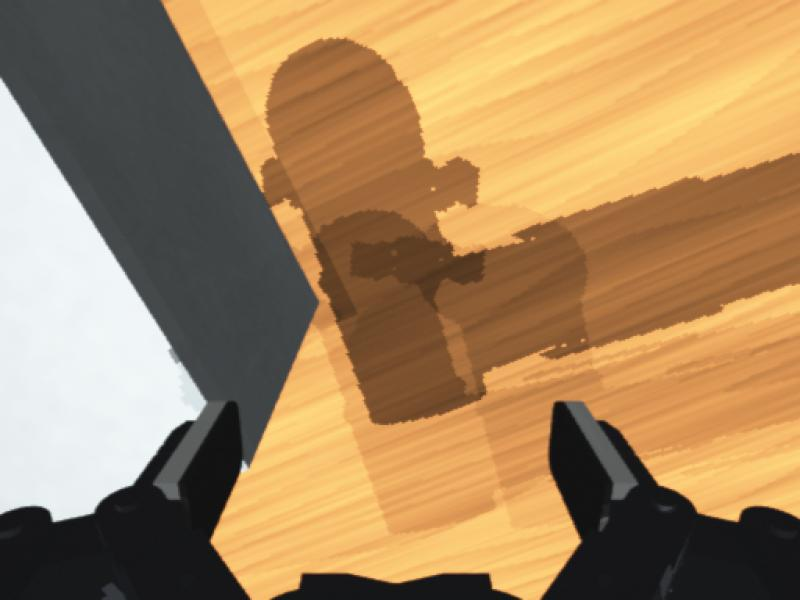

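The picture shows only bare bench and the fingers at the bottom: the moves were refused because every row needs all five keys. I'll resend them.

send_rows:
  increments:
    - {"x": 0,"y": 0,"z": 0,"spin": 1,"gripper": 1}
    - {"x": 0,"y": 0,"z": 0,"spin": 1,"gripper": 1}
    - {"x": 0,"y": 0,"z": 0,"spin": 1,"gripper": 1}
    - {"x": 0,"y": 0,"z": 0,"spin": 1,"gripper": 1}
    - {"x": 0,"y": 0,"z": 0,"spin": 1,"gripper": 1}
    - {"x": 0,"y": 0,"z": 0,"spin": 1,"gripper": 1}
    - {"x": 0,"y": 0,"z": 0,"spin": 1,"gripper": 1}
    - {"x": 0,"y": 0,"z": 0,"spin": 1,"gripper": 1}
    - {"x": 0,"y": 0,"z": 0,"spin": 1,"gripper": 1}
    - {"x": 0,"y": 0,"z": 0,"spin": 1,"gripper": 1}
    - {"x": 0,"y": 0,"z": 0,"spin": 1,"gripper": 1}
    - {"x": 0,"y": 0,"z": 0,"spin": 1,"gripper": 1}
    - {"x": 0,"y": 0,"z": 0,"spin": 1,"gripper": 1}
    - {"x": 0,"y": 0,"z": 0,"spin": 1,"gripper": 1}
    - {"x": 0,"y": 0,"z": 0,"spin": 0.3,"gripper": 1}

```text
clock: 2.72
tool_pos: [227.7, 500.7, 231.3]
ee_rot: [-3.142, 0.0, -1.571]
force: [0.3, 0.1, -0.0]
opening: 1.004
grasp_force: 0.0
```

send_rows:
  increments:
    - {"x": 0.4,"y": -0.3,"z": 0,"spin": 0,"gripper": 1}
    - {"x": 0.78,"y": -0.59,"z": 0.05,"spin": 0,"gripper": 1}
    - {"x": 0.78,"y": -0.59,"z": 0.05,"spin": 0,"gripper": 1}
    - {"x": 0.78,"y": -0.59,"z": 0.05,"spin": 0,"gripper": 1}
    - {"x": 0.78,"y": -0.59,"z": 0.05,"spin": 0,"gripper": 1}
    - {"x": 0.78,"y": -0.59,"z": 0.05,"spin": 0,"gripper": 1}
    - {"x": 0.78,"y": -0.59,"z": 0.05,"spin": 0,"gripper": 1}
    - {"x": 0.78,"y": -0.59,"z": 0.05,"spin": 0,"gripper": 1}
    - {"x": 0.78,"y": -0.59,"z": 0.05,"spin": 0,"gripper": 1}
    - {"x": 0.78,"y": -0.59,"z": 0.05,"spin": 0,"gripper": 1}
    - {"x": 0.4,"y": -0.3,"z": 0.1,"spin": 0,"gripper": 1}
    - {"x": 0,"y": 0,"z": 0,"spin": 0,"gripper": 1}
    - {"x": 0,"y": 0,"z": 0,"spin": 0,"gripper": 1}

```text
clock: 4.35
tool_pos: [582.1, 31.8, 198.4]
ee_rot: [3.142, 0.0, -1.57]
force: [0.1, 0.2, -0.1]
opening: 1.001
grasp_force: 0.0
```

```bash
python3 look.py w1 clip groove
```

```text
4.35 [582.1  31.8 198.4] [ 3.142  0.    -1.57 ]
clip 0.71 [117.4, 116.7, 277.8, 149.4]
groove 0.93 [122.4, 117.8, 272.8, 145.6]
groove 0.3 [0.0, 66.7, 87.4, 156.5]
```

View pics/w1v.png

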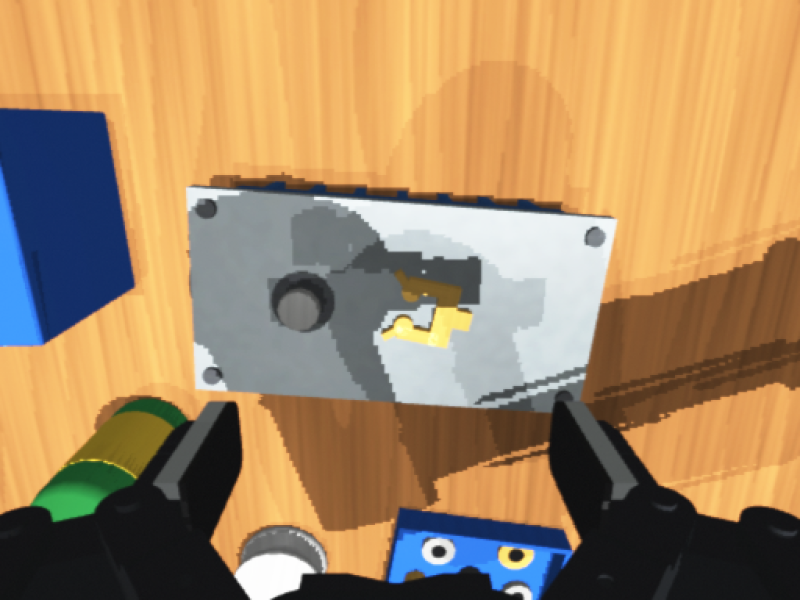

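The picture shows the clip and the shaft on the cover, with the shaft head at about (297,310) and the clip's tail at about (470,319) in view pixels. The clip's mouth faces the shaft.

Run:
```python
from h import *
i=dict(np.load("pics/w1.npz"))
f=lambda u,v,z:np.round(ray("w",u/1.5625,v/1.5625,z,i)[:2],1).tolist()
print("corners",[f(*p,66) for p in((190,187),(616,218),(583,410),(197,390))])
print("shaft head",f(297,310,82),"base",f(303,301,74))
print("back",f(463,290,72),f(446,349,72),"tail end",f(472,309,72),f(467,331,72),"tips",f(395,271,72),f(382,337,72))
im=cv2.imread("pics/w1.png");c=im[160:240,230:320];cv2.imwrite("pics/clip.png",cv2.resize(c,(720,640),interpolation=3))
g=im[160:230,160:230];cv2.imwrite("pics/shaft.png",cv2.resize(g,(560,560),interpolation=3))
```

```text
corners [[685.4, -17.2], [469.5, -1.6], [474.1, 109.3], [695.0, 96.5]]
shaft head [632.2, 42.6] base [630.4, 40.5]
back [546.9, 35.1] [554.7, 68.5] tail end [541.7, 45.6] [543.8, 58.0] tips [582.4, 24.8] [589.4, 61.5]
```

View pics/clip.png

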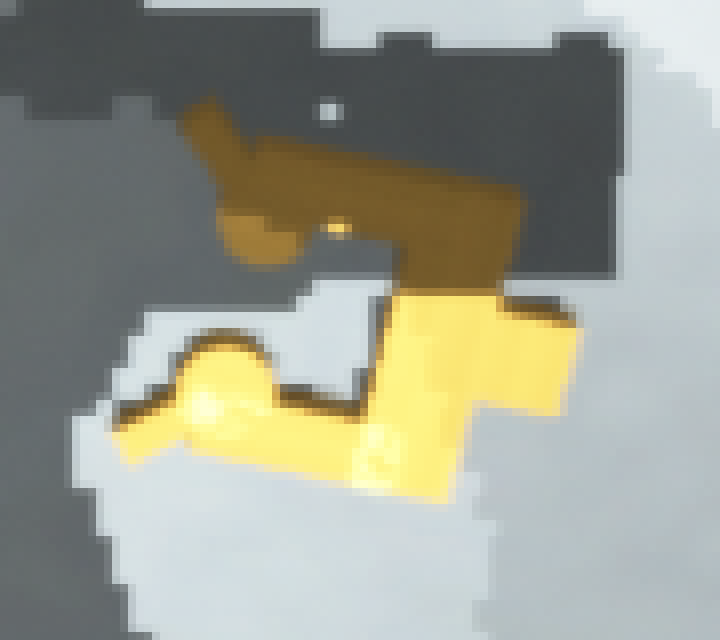

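The crop shows the clip's back corners at (525,195) and (450,502), its tail end at (580,325) to (562,415), and its mouth tips at (185,115) and (120,450). It is turned a few degrees from the cover's x axis.

Run:
```python
from h import *
i=dict(np.load("pics/w1.npz"))
f=lambda u,v:ray("w",230+u/8-.4,160+v/8-.4,72,i)[:2]
b1,b2=f(525,195),f(450,502);t1,t2=f(580,325),f(562,415)
s1,s2=f(262,138),f(185,448)
bm=(b1+b2)/2;tm=(t1+t2)/2
d=b2-b1;e=np.array([d[1],-d[0]]);e/=np.linalg.norm(e)
print("back",b1,b2,np.linalg.norm(d),"mid",bm,"yaw",np.degrees(np.arctan2(e[1],e[0])),"tail mid",tm, np.linalg.norm(tm-bm))
for a,b in((b1,s1),(b2,s2)):print("side yaw",np.degrees(np.arctan2(*(b-a)[::-1])))
h=np.array([632.2,42.6]);print("origin",bm+18*e, "bearing to shaft",np.degrees(np.arctan2(*(h-bm)[::-1])),np.linalg.norm(h-bm))
# unit axis model check
for yaw in(-3.5,-4):
  c=np.cos(np.radians(yaw));s=np.sin(np.radians(yaw));print(h-50*np.array([c,s]))
```

```text
back [547.81477697  33.6656187 ] [554.42888836  67.58497638] 34.55820156156799 mid [551.12183266  50.62529754] yaw -11.033943161870553 tail mid [542.30388842  52.71344542] 9.061815616726369
side yaw -12.649713777702225
side yaw -12.368974838839252
origin [568.78908416  47.18026859] bearing to shaft -5.6528505921172885 81.47438013944758
[582.29326008  45.65242698]
[582.32179749  46.08782369]
```

send_rows:
  increments:
    - {"x": 0.4,"y": 0.1,"z": 0,"spin": 0,"gripper": 1}
    - {"x": 0.84,"y": 0.2,"z": 0,"spin": 0,"gripper": 1}
    - {"x": 0.84,"y": 0.2,"z": 0,"spin": 0,"gripper": 1}
    - {"x": 0.84,"y": 0.2,"z": 0,"spin": 0,"gripper": 1}
    - {"x": 0.84,"y": 0.2,"z": 0,"spin": 0,"gripper": 1}
    - {"x": 0.84,"y": 0.2,"z": 0,"spin": 0,"gripper": 1}
    - {"x": 0.4,"y": 0.1,"z": 0,"spin": 0,"gripper": 1}
    - {"x": 0,"y": 0,"z": 0,"spin": 0,"gripper": 0.4}
    - {"x": 0,"y": 0,"z": 0,"spin": 0,"gripper": 0.4}

```text
clock: 5.62
tool_pos: [510.5, -267.6, 198.6]
ee_rot: [-3.141, 0.0, -1.57]
force: [-0.1, 0.4, 0.1]
opening: 0.699
grasp_force: 0.0
```

```bash
python3 look.py w2 fork_grip fork_foot tool_tray
```

```text
5.625 [ 510.5 -267.6  198.6] [-3.141  0.    -1.57 ]
fork_grip 0.94 [215.6, 133.9, 57.1, 61.1]
fork_grip 0.92 [240.4, 224.6, 29.3, 64.7]
fork_grip 0.6 [208.3, 17.1, 51.1, 46.4]
fork_foot 0.72 [219.9, 134.7, 52.7, 60.3]
fork_foot 0.63 [213.2, 18.8, 46.7, 45.7]
fork_foot 0.61 [242.2, 223.1, 27.0, 67.6]
tool_tray 0.56 [167.1, 108.8, 143.3, 92.4]
```

View pics/w2v.png

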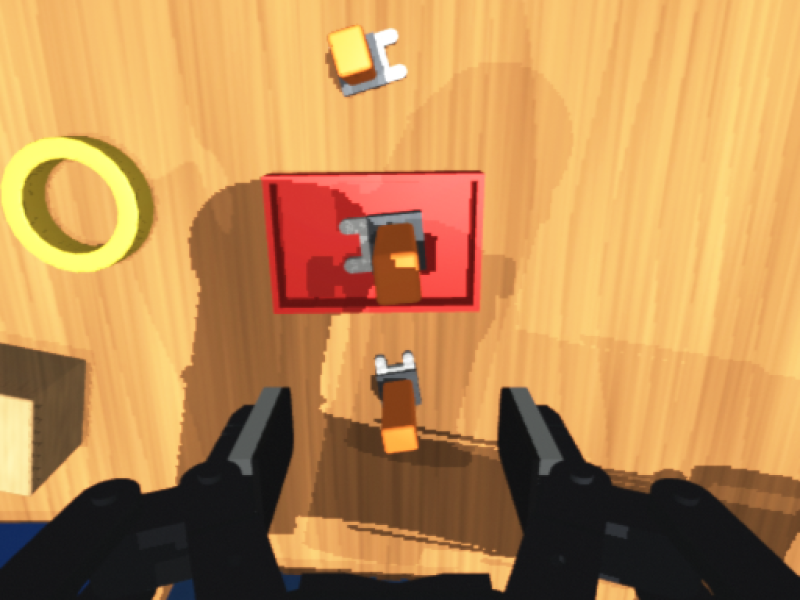

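The picture shows the large fork in the red tray, with its handle at about (398,265) and its prong tips at about (341,227) and (345,266), pointing +x. One small decoy stands on each side of the tray. I'll crop in to measure it.

Run:
```python
from h import *
im=cv2.imread("pics/w2.png")[130:200,205:290];im=cv2.convertScaleAbs(im,alpha=1.5);cv2.imwrite("pics/fork.png",cv2.resize(im,(680,560),interpolation=3))
```

```text
(no output)
```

View pics/fork.png

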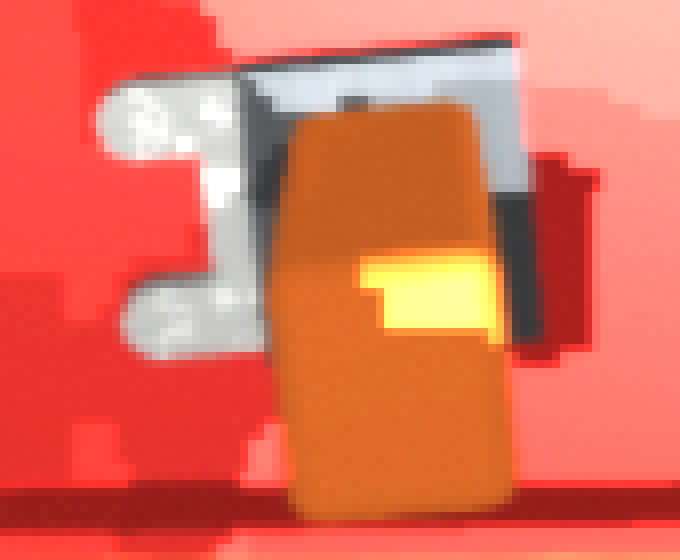

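The crop shows the handle's top face with corners at about (270,265), (497,250), (515,500) and (297,520). The foot's far corners are at (242,72) and (520,45), and the prong tips at (97,120) and (122,325).

Run:
```python
from h import *
i=dict(np.load("pics/w2.npz"))
f=lambda u,v,z:ray("w",205+u/8-.4,130+v/8-.4,z,i)[:2]
H=[f(*p,96) for p in((270,265),(497,250),(515,500),(297,520))]
print("handle",np.round(H,1).tolist(),np.round(np.mean(H,0),1),[round(np.linalg.norm(H[k]-H[(k+1)%4]),1) for k in range(4)])
a,b=f(242,72,16),f(520,45,16);print("foot far edge",a,b,np.linalg.norm(a-b),"yaw",np.degrees(np.arctan2(*(a-b)[::-1])))
c=f(545,345,10);print("foot back corner",c)
t1,t2=f(97,120,9),f(122,325,9);d=t2-t1;print("tips",t1,t2,np.linalg.norm(d),"yaw",np.degrees(np.arctan2(-d[0],d[1])))
y=np.arctan2(*(a-b)[::-1]);e=np.array([np.cos(y),np.sin(y)]);n=np.array([-e[1],e[0]])
m=(t1+t2)/2
fc=(a+b)/2+18*n
print("foot centre",fc,"extension",(m-fc)@e,(m-fc)@n,(m-np.mean(H,0))@e)
```

```text
handle [[521.4, -289.1], [500.7, -290.5], [498.8, -266.6], [519.2, -264.6]] [ 510.  -277.7] [np.float64(20.7), np.float64(24.0), np.float64(20.5), np.float64(24.6)]
foot far edge [ 527.96585042 -293.24792844] [ 495.1945415  -296.45535703] 32.92789526998569 yaw 5.589910322748278
foot back corner [ 491.22429886 -258.30716403]
tips [ 546.02956944 -286.22299661] [ 543.75800379 -260.55886489] 25.76446520225005 yaw 5.058142452009896
foot centre [ 509.82685843 -276.9372405 ] extension 35.245607483802615 0.11365877579911743 35.14431430230327
```

send_rows:
  increments:
    - {"x": 0.08,"y": 0,"z": 0.3,"spin": -0.6,"gripper": 0.4}
    - {"x": 0.08,"y": 0,"z": 0.5,"spin": -0.54,"gripper": 0.4}
    - {"x": 0,"y": 0,"z": 0.5,"spin": 0,"gripper": 0.4}
    - {"x": 0,"y": 0,"z": 0.4,"spin": 0,"gripper": 0.4}
    - {"x": 0,"y": 0,"z": 0.3,"spin": 0,"gripper": 0.4}
    - {"x": 0,"y": 0,"z": 0.3,"spin": 0,"gripper": 0.4}
    - {"x": 0,"y": 0,"z": 0.2,"spin": 0,"gripper": 0.4}
    - {"x": 0,"y": 0,"z": 0.2,"spin": 0,"gripper": 0.4}
    - {"x": 0,"y": 0,"z": 0,"spin": 0,"gripper": 0.4}
    - {"x": 0,"y": 0,"z": 0,"spin": 0,"gripper": 0.4}

```text
clock: 7.08
tool_pos: [510.9, -278.3, 36.9]
ee_rot: [-3.141, -0.001, -1.479]
force: [-0.5, 0.0, 0.2]
opening: 0.703
grasp_force: 0.0
```

send_rows:
  increments:
    - {"x": 0,"y": 0,"z": 0,"spin": 0,"gripper": -1}
    - {"x": 0,"y": 0,"z": 0,"spin": 0,"gripper": -1}
    - {"x": 0,"y": 0,"z": 0,"spin": 0,"gripper": -1}
    - {"x": 0,"y": 0,"z": 0,"spin": 0,"gripper": -1}
    - {"x": 0,"y": 0,"z": 0,"spin": 0,"gripper": -1}
    - {"x": 0,"y": 0,"z": 0,"spin": 0,"gripper": -1}
    - {"x": 0,"y": 0,"z": 0,"spin": 0,"gripper": -1}
    - {"x": 0,"y": 0,"z": 0,"spin": 0,"gripper": -1}
  force: 100

```text
clock: 8.07
tool_pos: [510.9, -278.3, 36.9]
ee_rot: [-3.141, -0.001, -1.479]
force: [-0.5, -0.1, 5.7]
opening: 0.242
grasp_force: 98.3
```

```bash
python3 look.py w3 fork_grip
python3 - <<'E'
from h import *
print(np.round(telemetry.get_obs()["force"],2),telemetry.get_obs()["opening"],telemetry.get_obs()["grasp_force"])
E
```

```text
8.075 [ 510.9 -278.3   36.9] [-3.141e+00 -1.000e-03 -1.479e+00]
fork_grip 0.71 [183.4, 0.6, 103.7, 71.7]
fork_grip 0.65 [187.8, 204.1, 100.4, 167.9]
[-0.63  0.38  5.19] 0.2437747329107452 98.34306120872498
```

send_rows:
  increments:
    - {"x": 0,"y": 0,"z": -0.1,"spin": 0,"gripper": -1}
    - {"x": 0,"y": 0,"z": -0.2,"spin": 0,"gripper": -1}
    - {"x": 0,"y": 0,"z": -0.4,"spin": 0.5,"gripper": -1}
    - {"x": 0,"y": 0,"z": -0.4,"spin": 0.8,"gripper": -1}
    - {"x": 0,"y": 0,"z": -0.4,"spin": 0.8,"gripper": -1}
    - {"x": 0,"y": 0,"z": -0.4,"spin": 0.8,"gripper": -1}
    - {"x": 0,"y": 0,"z": -0.2,"spin": 0.5,"gripper": -1}
    - {"x": 0,"y": 0,"z": 0,"spin": 0.36,"gripper": -1}
    - {"x": 0,"y": 0,"z": 0,"spin": 0,"gripper": -1}

```text
clock: 9.3
tool_pos: [510.0, -277.8, 161.5]
ee_rot: [3.14, 0.001, -1.78]
force: [-0.2, -0.5, -3.3]
opening: 0.24
grasp_force: 97.9
```

send_rows:
  increments:
    - {"x": -0.3,"y": 0.07,"z": 0,"spin": 0,"gripper": -1}
    - {"x": -0.5,"y": 0.12,"z": 0,"spin": 0,"gripper": -1}
    - {"x": -0.7,"y": 0.17,"z": 0,"spin": 0,"gripper": -1}
    - {"x": -0.8,"y": 0.19,"z": 0,"spin": 0,"gripper": -1}
    - {"x": -0.8,"y": 0.19,"z": 0,"spin": 0,"gripper": -1}
    - {"x": -0.8,"y": 0.19,"z": 0,"spin": 0,"gripper": -1}
    - {"x": -0.7,"y": 0.17,"z": 0,"spin": 0,"gripper": -1}
    - {"x": -0.5,"y": 0.12,"z": 0,"spin": 0,"gripper": -1}
    - {"x": -0.4,"y": 0.08,"z": 0.2,"spin": 0,"gripper": -1}
    - {"x": 0,"y": 0,"z": 0.3,"spin": 0,"gripper": -1}
    - {"x": 0,"y": 0,"z": 0.2,"spin": 0,"gripper": -1}
    - {"x": 0,"y": 0,"z": 0,"spin": 0,"gripper": -1}
    - {"x": 0,"y": 0,"z": 0,"spin": 0,"gripper": -1}

```text
clock: 10.92
tool_pos: [503.2, 60.7, 120.9]
ee_rot: [-3.141, 0.0, -1.781]
force: [0.9, 1.0, -2.1]
opening: 0.24
grasp_force: 98.0
```

```bash
python3 look.py w4 clip fork_foot
python3 - <<'E'
from h import *
print(np.round(telemetry.get_obs()["force"],2),telemetry.get_obs()["opening"],telemetry.get_obs()["grasp_force"])
E
```

```text
10.925 [503.2  60.7 120.9] [-3.141  0.    -1.781]
fork_foot 0.8 [189.1, 201.1, 98.5, 170.1]
[ 0.3  -0.09 -2.73] 0.2413011528434088 98.04001092910767
```

View pics/w4v.png

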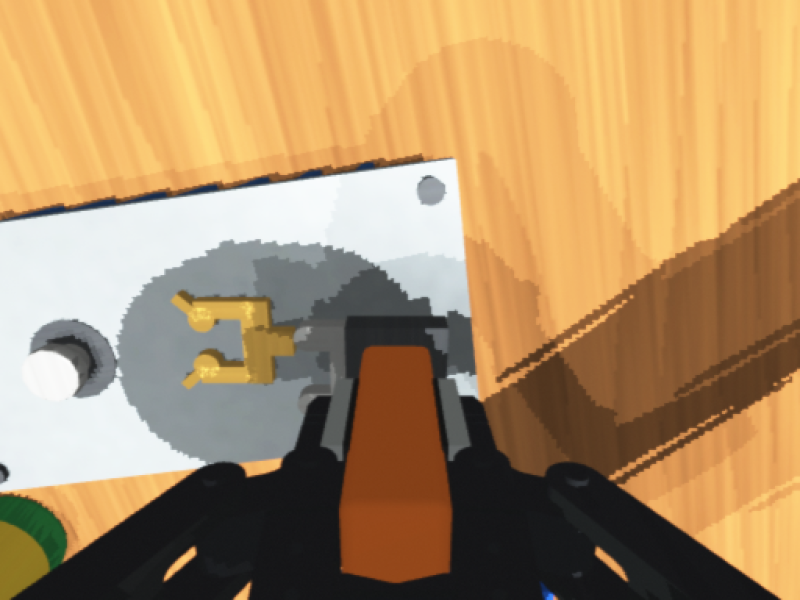

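The picture shows the fork held behind the clip and lined up with it. The clip's back corners are at (271,298) and (273,383), the prong tips at about (293,334) and (299,399), and the shaft head at about (55,374).

Run:
```python
from h import *
i=dict(np.load("pics/w4.npz"))
f=lambda u,v,z:ray("w",u/1.5625-.3,v/1.5625-.3,z,i)[:2]
b1,b2=f(271,298,72),f(273,383,72);t1,t2=f(293,328,72),f(293,355,72)
p1,p2=f(293,334,92.5),f(299,399,92.5)
for n,a,b in(("back",b1,b2),("tail",t1,t2),("prongs",p1,p2)):
    d=b-a;print(n,a,b,(a+b)/2,np.linalg.norm(d),np.degrees(np.arctan2(-d[0],d[1])))
tcp=np.array([503.2,60.7]);y=np.radians(-102.04+90);e=np.array([np.cos(y),np.sin(y)]);nn=np.array([-e[1],e[0]])
for n,q in(("pr",(p1+p2)/2),("back",(b1+b2)/2),("tail",(t1+t2)/2)):print(n,(q-tcp)@e,(q-tcp)@nn)
print("head",f(52,374,82),"tips",f(178,292,72),f(187,386,72))
print("edge",f(455,158,66),f(482,448,66))
```

```text
back [545.01290705  33.5646777 ] [554.10141584  67.61678367] [549.55716144  50.59073069] 35.24410464913795 -14.943900586204364
tail [540.19214197  46.85172293] [543.1844057   57.65173541] [541.68827384  52.25172917] 11.206868948183828 -15.485984686126754
prongs [534.95610222  42.01744176] [539.51073014  66.41776859] [537.23341618  54.21760518] 24.8217764288048 -10.57329705815543
pr 34.63694833768442 0.7593874930334064
back 47.44614460242647 -0.21703810563339232
tail 39.403879935805435 -0.23398471515392316
head [629.76832233  42.52366064] tips [578.18925065  24.10638877] [587.6736105   61.83299451]
edge [468.5433087   -1.45310631] [478.15728774 118.11955469]
```

send_rows:
  increments:
    - {"x": 0.015,"y": 0,"z": 0.1,"spin": 0,"gripper": -1}
    - {"x": 0,"y": 0,"z": 0.1,"spin": 0,"gripper": -1}
    - {"x": 0,"y": 0,"z": 0.1,"spin": 0,"gripper": -1}
    - {"x": 0,"y": 0,"z": 0.03,"spin": 0,"gripper": -1}
    - {"x": 0,"y": 0,"z": 0,"spin": 0,"gripper": -1}
    - {"x": 0,"y": 0,"z": 0,"spin": 0,"gripper": -1}

```text
clock: 11.82
tool_pos: [502.9, 60.1, 100.7]
ee_rot: [-3.141, 0.0, -1.78]
force: [0.1, 0.2, -2.1]
opening: 0.244
grasp_force: 98.0
```

send_rows:
  increments:
    - {"x": 0,"y": 0,"z": 0.008,"spin": 0,"gripper": -1}
    - {"x": 0,"y": 0,"z": 0,"spin": 0,"gripper": -1}
    - {"x": 0,"y": 0,"z": 0,"spin": 0,"gripper": -1}

```text
clock: 12.2
tool_pos: [502.7, 60.0, 100.1]
ee_rot: [-3.141, 0.0, -1.78]
force: [0.0, 0.3, -3.4]
opening: 0.24
grasp_force: 98.0
```

send_rows:
  increments:
    - {"x": 0,"y": 0,"z": 0.008,"spin": 0,"gripper": -1}
    - {"x": 0,"y": 0,"z": 0,"spin": 0,"gripper": -1}
    - {"x": 0,"y": 0,"z": 0,"spin": 0,"gripper": -1}

```text
clock: 12.58
tool_pos: [502.7, 60.0, 99.5]
ee_rot: [3.142, -0.0, -1.78]
force: [1.0, -0.1, -2.8]
opening: 0.244
grasp_force: 98.0
```

send_rows:
  increments:
    - {"x": 0,"y": 0,"z": 0.008,"spin": 0,"gripper": -1}
    - {"x": 0,"y": 0,"z": 0,"spin": 0,"gripper": -1}
    - {"x": 0,"y": 0,"z": 0,"spin": 0,"gripper": -1}

```text
clock: 12.95
tool_pos: [502.7, 60.0, 99.1]
ee_rot: [-3.142, 0.0, -1.78]
force: [0.5, 0.2, -3.0]
opening: 0.247
grasp_force: 98.0
```

send_rows:
  increments:
    - {"x": 0,"y": 0,"z": 0.008,"spin": 0,"gripper": -1}
    - {"x": 0,"y": 0,"z": 0,"spin": 0,"gripper": -1}
    - {"x": 0,"y": 0,"z": 0,"spin": 0,"gripper": -1}

```text
clock: 13.32
tool_pos: [502.9, 60.0, 98.9]
ee_rot: [-3.141, 0.0, -1.78]
force: [-0.9, 0.7, 1.2]
opening: 0.247
grasp_force: 98.3
```

send_rows:
  increments:
    - {"x": 0,"y": 0,"z": 0.008,"spin": 0,"gripper": -1}
    - {"x": 0,"y": 0,"z": 0,"spin": 0,"gripper": -1}
    - {"x": 0,"y": 0,"z": 0,"spin": 0,"gripper": -1}

```text
clock: 13.7
tool_pos: [503.0, 60.0, 98.8]
ee_rot: [-3.14, 0.0, -1.78]
force: [-1.5, -0.0, 4.9]
opening: 0.248
grasp_force: 98.8
```

send_rows:
  increments:
    - {"x": 0,"y": 0,"z": -0.013,"spin": 0,"gripper": -1}
    - {"x": 0,"y": -0.05,"z": 0,"spin": 0,"gripper": -1}
    - {"x": 0,"y": -0.05,"z": 0,"spin": 0,"gripper": -1}
    - {"x": 0,"y": -0.05,"z": 0,"spin": 0,"gripper": -1}
    - {"x": 0,"y": -0.04,"z": 0,"spin": 0,"gripper": -1}
    - {"x": 0,"y": 0,"z": 0,"spin": 0,"gripper": -1}
    - {"x": 0,"y": 0,"z": 0,"spin": 0,"gripper": -1}

```text
clock: 14.58
tool_pos: [514.2, 57.6, 98.9]
ee_rot: [-3.141, 0.0, -1.78]
force: [0.3, -0.4, 0.3]
opening: 0.244
grasp_force: 98.5
```

```bash
python3 look.py w5 clip
python3 - <<'E'
from h import *
o=telemetry.get_obs();p=np.array(o["tool_pos"][:2]);print(o["force"])
e=lambda y:np.array([np.cos(y),np.sin(y)])
r=np.radians;o0=np.array([567.9,46.9]);g=np.array([631,43.]);u=(g-o0)/np.linalg.norm(g-o0)
yaw=o["ee_rot"][2]+np.pi/2
for s in np.arange(3,46,3):
    y=np.interp(s,[0,39],[r(-12),r(-3.7)]);t=o0+s*u-53*e(y)
    d=t-p;ty=yaw-np.pi/2;X=e(ty);Y=np.array([np.sin(ty),-np.cos(ty)])
    print("x %.3f y %.3f spin %.2f  tcp %.1f %.1f"%(d@X/60,d@Y/60,-(y-yaw)/.08,*t));p=t;yaw=y
E
```

```text
14.575 [514.2  57.6  98.9] [-3.141  0.    -1.78 ]
clip 0.98 [113.7, 202.7, 89.0, 67.7]
[0.71596967 0.24474192 0.22318858]
x -0.009 y -0.080 spin -0.14  tcp 518.9 57.2
x 0.003 y -0.050 spin -0.14  tcp 521.8 56.4
x 0.004 y -0.050 spin -0.14  tcp 524.7 55.6
x 0.004 y -0.050 spin -0.14  tcp 527.6 54.9
x 0.005 y -0.050 spin -0.14  tcp 530.5 54.1
x 0.005 y -0.050 spin -0.14  tcp 533.4 53.3
x 0.006 y -0.050 spin -0.14  tcp 536.3 52.6
x 0.006 y -0.050 spin -0.14  tcp 539.2 51.8
x 0.007 y -0.050 spin -0.14  tcp 542.2 51.0
x 0.007 y -0.050 spin -0.14  tcp 545.1 50.2
x 0.008 y -0.050 spin -0.14  tcp 548.0 49.5
x 0.009 y -0.050 spin -0.14  tcp 551.0 48.7
x 0.009 y -0.050 spin -0.14  tcp 553.9 47.9
x -0.000 y -0.050 spin -0.00  tcp 556.9 47.7
x -0.000 y -0.050 spin -0.00  tcp 559.9 47.5
```

View pics/w5v.png

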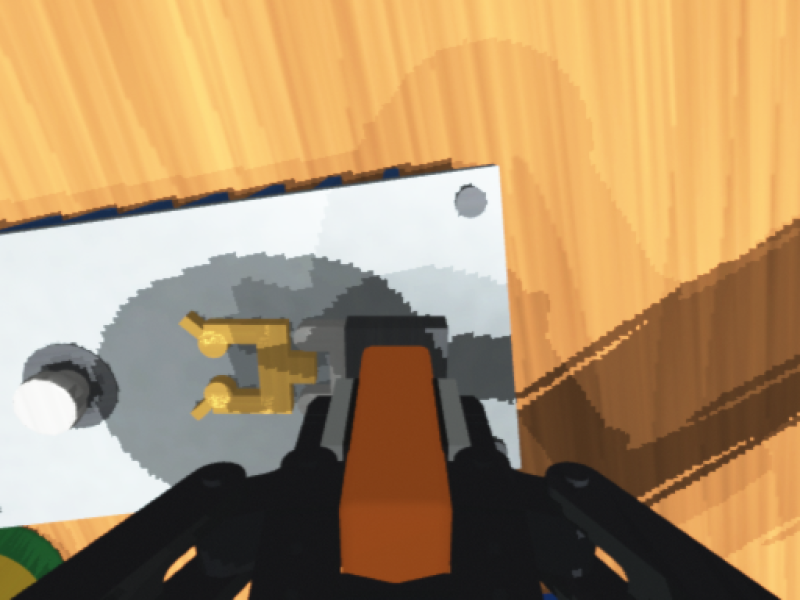

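The picture shows the prongs straddling the tail, just at the clip's back edge at about (293,330). The free push with gradual straightening comes next.

send_rows:
  increments:
    - {"x": 0,"y": 0,"z": -0.008,"spin": 0,"gripper": -1}
    - {"x": -0.005,"y": -0.04,"z": 0,"spin": -0.07,"gripper": -1}
    - {"x": -0.003,"y": -0.04,"z": 0,"spin": -0.07,"gripper": -1}
    - {"x": 0.003,"y": -0.05,"z": 0,"spin": -0.14,"gripper": -1}
    - {"x": 0.004,"y": -0.05,"z": 0,"spin": -0.14,"gripper": -1}
    - {"x": 0.004,"y": -0.05,"z": 0,"spin": -0.14,"gripper": -1}
    - {"x": 0.005,"y": -0.05,"z": 0,"spin": -0.14,"gripper": -1}
    - {"x": 0.005,"y": -0.05,"z": 0,"spin": -0.14,"gripper": -1}
    - {"x": 0.006,"y": -0.05,"z": 0,"spin": -0.14,"gripper": -1}
    - {"x": 0.006,"y": -0.05,"z": 0,"spin": -0.14,"gripper": -1}
    - {"x": 0.007,"y": -0.05,"z": 0,"spin": -0.14,"gripper": -1}
    - {"x": 0.007,"y": -0.05,"z": 0,"spin": -0.14,"gripper": -1}
    - {"x": 0.008,"y": -0.05,"z": 0,"spin": -0.14,"gripper": -1}
    - {"x": 0.009,"y": -0.05,"z": 0,"spin": -0.14,"gripper": -1}
    - {"x": 0.009,"y": -0.05,"z": 0,"spin": -0.14,"gripper": -1}
    - {"x": 0,"y": 0,"z": 0,"spin": 0,"gripper": -1}
    - {"x": 0,"y": 0,"z": 0,"spin": 0,"gripper": -1}

```text
clock: 16.8
tool_pos: [553.7, 47.9, 99.4]
ee_rot: [-3.141, 0.0, -1.635]
force: [0.3, 0.5, -3.5]
opening: 0.245
grasp_force: 98.1
```

```bash
python3 look.py w6 clip
python3 - <<'E'
from h import *
o=telemetry.get_obs();print(np.round(o["force"],1))
i=dict(np.load("pics/w6.npz"))
for d in models.silhouettes("wrist","clip")[:1]:
    P=d["pixels"];c=cv2.findContours(P.astype(np.uint8),0,2)[0];c=max(c,key=cv2.contourArea)[:,0]
    W=np.array([ray("w",u,v,72,i)[:2] for u,v in c])
    p=np.array(o["tool_pos"][:2]);y=o["ee_rot"][2]+np.pi/2;e=np.array([np.cos(y),np.sin(y)]);n=np.array([-e[1],e[0]])
    A,B=(W-p)@e,(W-p)@n
    print("along",A.min(),A.max(),"lat",B.min(),B.max())
    # left/right jaw tips
    for s in(B>B.mean(),B<B.mean()):k=np.argmax(np.where(s,A,-1e9));print(A[k],B[k])
E
```

```text
16.8 [553.7  47.9  99.4] [-3.141  0.    -1.635]
clip 0.86 [116.8, 201.8, 91.9, 67.9]
clip 0.51 [0.0, 307.2, 56.6, 74.0]
[-0.1 -0.2 -3. ]
along 24.81010206800904 70.47829490361883 lat -20.835717763790008 19.328000377702118
70.19344770253034 18.06629283079612
70.47829490361883 -15.826689813379351
```

View pics/w6v.png

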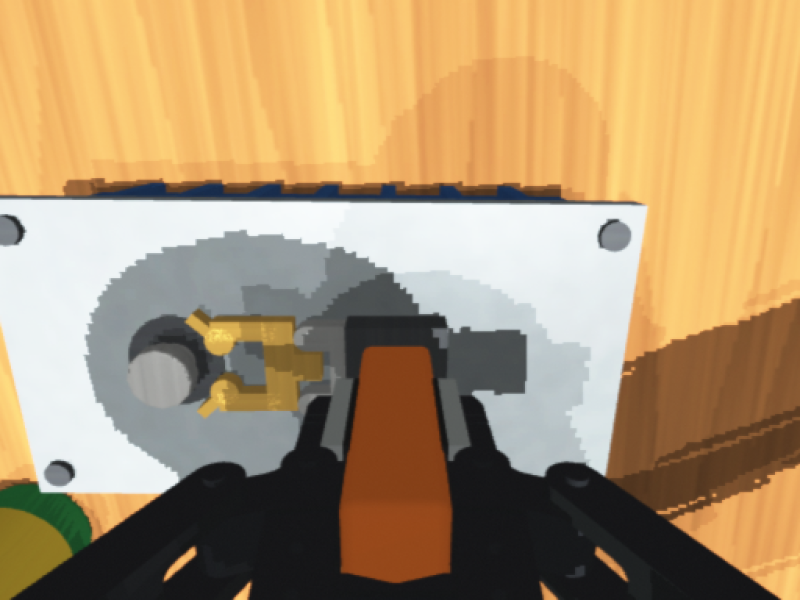

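The picture shows the clip square on, with its mouth right in front of the shaft. The shaft head is at about (160,379), the jaws at (218,335) and (222,393), and the prongs on the back edge. That was my last permitted view.

Run:
```python
from h import *
o=telemetry.get_obs();i=dict(np.load("pics/w6.npz"))
p=np.array(o["tool_pos"][:2]);y=o["ee_rot"][2]+np.pi/2;e=np.array([np.cos(y),np.sin(y)]);n=np.array([-e[1],e[0]])
f=lambda u,v,z:np.round([(ray("w",u/1.5625-.3,v/1.5625-.3,z,i)[:2]-p)@q for q in(e,n)],1)
print("head",f(160,379,82),"jaws",f(218,316,72),f(212,415,72),f(293,316,72),f(297,410,72),"humps",f(222,340,72),f(225,390,72),"unit yaw",[ray("w",u/1.5625,v/1.5625,66,i)[:2] for u,v in((-0,200),(645,205),(42,492),(607,475))])
```

```text
head [77.3 -0.3] jaws [ 59.5 -18.6] [65.6 18.9] [ 34.4 -18.6] [35.2 16.9] humps [ 59.1 -10. ] [59.9  9. ] unit yaw [array([677.71715162, -16.37435611]), array([469.62454777,  -1.31923553]), array([694.69224674,  95.59935114]), array([475.81331513, 101.68999834])]
```

send_rows:
  increments:
    - {"x": 0,"y": -0.03,"z": 0,"spin": 0,"gripper": -1}
    - {"x": 0,"y": -0.03,"z": 0,"spin": 0,"gripper": -1}
    - {"x": 0,"y": -0.03,"z": 0,"spin": 0,"gripper": -1}
    - {"x": 0,"y": -0.03,"z": 0,"spin": 0,"gripper": -1}
    - {"x": 0,"y": -0.02,"z": 0,"spin": 0,"gripper": -1}
    - {"x": 0,"y": 0,"z": 0,"spin": 0,"gripper": -1}

```text
clock: 17.7
tool_pos: [562.2, 47.3, 99.3]
ee_rot: [-3.141, -0.0, -1.635]
force: [0.0, 0.8, -2.6]
opening: 0.246
grasp_force: 98.1
```

send_rows:
  increments:
    - {"x": 0,"y": -0.01,"z": 0,"spin": 0,"gripper": -1}
    - {"x": 0,"y": -0.01,"z": 0,"spin": 0,"gripper": -1}
    - {"x": 0,"y": -0.01,"z": 0,"spin": 0,"gripper": -1}
    - {"x": 0,"y": -0.01,"z": 0,"spin": 0,"gripper": -1}
    - {"x": 0,"y": 0,"z": 0,"spin": 0,"gripper": -1}

```text
clock: 18.32
tool_pos: [564.6, 47.2, 99.4]
ee_rot: [-3.141, 0.0, -1.635]
force: [-0.3, -0.1, -2.7]
opening: 0.241
grasp_force: 98.1
```

send_rows:
  increments:
    - {"x": 0,"y": -0.01,"z": 0,"spin": 0,"gripper": -1}
    - {"x": 0,"y": -0.01,"z": 0,"spin": 0,"gripper": -1}
    - {"x": 0,"y": -0.01,"z": 0,"spin": 0,"gripper": -1}
    - {"x": 0,"y": 0,"z": 0,"spin": 0,"gripper": -1}

```text
clock: 18.82
tool_pos: [565.6, 47.0, 99.0]
ee_rot: [3.14, -0.0, -1.635]
force: [-2.7, 0.6, -2.3]
opening: 0.249
grasp_force: 98.0
```

send_rows:
  increments:
    - {"x": 0,"y": -0.01,"z": 0,"spin": 0,"gripper": -1}
    - {"x": 0,"y": -0.01,"z": 0,"spin": 0,"gripper": -1}
    - {"x": 0,"y": -0.01,"z": 0,"spin": 0,"gripper": -1}
    - {"x": 0,"y": 0,"z": 0,"spin": 0,"gripper": -1}

```text
clock: 19.32
tool_pos: [566.9, 46.8, 99.0]
ee_rot: [3.139, -0.0, -1.635]
force: [-5.7, 0.5, -1.2]
opening: 0.25
grasp_force: 98.4
```

send_rows:
  increments:
    - {"x": 0,"y": -0.01,"z": 0,"spin": 0,"gripper": -1}
    - {"x": 0,"y": -0.01,"z": 0,"spin": 0,"gripper": -1}
    - {"x": 0,"y": -0.01,"z": 0,"spin": 0,"gripper": -1}
    - {"x": 0,"y": 0,"z": 0,"spin": 0,"gripper": -1}

```text
clock: 19.82
tool_pos: [567.9, 46.7, 99.0]
ee_rot: [3.138, -0.001, -1.635]
force: [-8.0, 0.6, 1.3]
opening: 0.247
grasp_force: 98.7
```

send_rows:
  increments:
    - {"x": 0,"y": -0.01,"z": 0,"spin": 0,"gripper": -1}
    - {"x": 0,"y": -0.01,"z": 0,"spin": 0,"gripper": -1}
    - {"x": 0,"y": -0.01,"z": 0,"spin": 0,"gripper": -1}
    - {"x": 0,"y": 0,"z": 0,"spin": 0,"gripper": -1}

```text
clock: 20.32
tool_pos: [569.4, 46.5, 99.0]
ee_rot: [3.137, -0.001, -1.635]
force: [-9.1, 1.4, 2.2]
opening: 0.244
grasp_force: 98.8
```

send_rows:
  increments:
    - {"x": 0,"y": -0.01,"z": 0,"spin": 0,"gripper": -1}
    - {"x": 0,"y": -0.01,"z": 0,"spin": 0,"gripper": -1}
    - {"x": 0,"y": -0.01,"z": 0,"spin": 0,"gripper": -1}
    - {"x": 0,"y": 0,"z": 0,"spin": 0,"gripper": -1}

```text
clock: 20.82
tool_pos: [571.2, 46.4, 99.0]
ee_rot: [3.137, -0.001, -1.635]
force: [-9.9, 1.2, 1.7]
opening: 0.244
grasp_force: 98.8
```

send_rows:
  increments:
    - {"x": 0,"y": -0.01,"z": 0,"spin": 0,"gripper": -1}
    - {"x": 0,"y": -0.01,"z": 0,"spin": 0,"gripper": -1}
    - {"x": 0,"y": -0.01,"z": 0,"spin": 0,"gripper": -1}
    - {"x": 0,"y": 0,"z": 0,"spin": 0,"gripper": -1}

```text
clock: 21.32
tool_pos: [574.6, 46.4, 99.0]
ee_rot: [3.14, -0.0, -1.635]
force: [-3.7, 0.2, -3.9]
opening: 0.245
grasp_force: 98.2
```

send_rows:
  increments:
    - {"x": 0,"y": -0.01,"z": 0,"spin": 0,"gripper": -1}
    - {"x": 0,"y": -0.01,"z": 0,"spin": 0,"gripper": -1}
    - {"x": 0,"y": -0.01,"z": 0,"spin": 0,"gripper": -1}
    - {"x": 0,"y": 0,"z": 0,"spin": 0,"gripper": -1}

```text
clock: 21.82
tool_pos: [577.8, 46.5, 99.7]
ee_rot: [-3.14, 0.0, -1.635]
force: [-1.0, -0.6, -2.8]
opening: 0.242
grasp_force: 98.3
```

send_rows:
  increments:
    - {"x": 0,"y": -0.01,"z": 0,"spin": 0,"gripper": -1}
    - {"x": 0,"y": -0.01,"z": 0,"spin": 0,"gripper": -1}
    - {"x": 0,"y": 0,"z": 0,"spin": 0,"gripper": -1}

```text
clock: 22.2
tool_pos: [578.3, 46.3, 99.4]
ee_rot: [-3.141, -0.0, -1.635]
force: [-0.2, -0.1, -3.4]
opening: 0.246
grasp_force: 98.3
```

send_rows:
  increments:
    - {"x": 0,"y": -0.01,"z": 0,"spin": 0,"gripper": -1}
    - {"x": 0,"y": 0,"z": 0,"spin": 0,"gripper": -1}

```text
clock: 22.45
tool_pos: [578.9, 46.3, 99.3]
ee_rot: [-3.142, 0.0, -1.635]
force: [-0.4, -0.8, -2.5]
opening: 0.246
grasp_force: 98.3
```

send_rows:
  increments:
    - {"x": 0,"y": -0.01,"z": 0,"spin": 0,"gripper": -1}
    - {"x": 0,"y": 0,"z": 0,"spin": 0,"gripper": -1}

```text
clock: 22.7
tool_pos: [579.4, 46.2, 99.3]
ee_rot: [3.142, -0.0, -1.635]
force: [0.3, 1.1, -3.2]
opening: 0.249
grasp_force: 98.3
```

send_rows:
  increments:
    - {"x": 0,"y": -0.01,"z": 0,"spin": 0,"gripper": -1}
    - {"x": 0,"y": 0,"z": 0,"spin": 0,"gripper": -1}

```text
clock: 22.95
tool_pos: [580.0, 46.2, 99.3]
ee_rot: [3.142, -0.0, -1.635]
force: [0.2, -0.6, -2.6]
opening: 0.247
grasp_force: 98.3
```

send_rows:
  increments:
    - {"x": 0,"y": -0.01,"z": 0,"spin": 0,"gripper": -1}
    - {"x": 0,"y": 0,"z": 0,"spin": 0,"gripper": -1}

```text
clock: 23.2
tool_pos: [580.3, 46.1, 99.2]
ee_rot: [3.141, -0.0, -1.635]
force: [-1.7, -0.1, -3.1]
opening: 0.243
grasp_force: 98.3
```

send_rows:
  increments:
    - {"x": 0,"y": -0.01,"z": 0,"spin": 0,"gripper": -1}
    - {"x": 0,"y": 0,"z": 0,"spin": 0,"gripper": -1}

```text
clock: 23.45
tool_pos: [580.5, 46.1, 99.0]
ee_rot: [3.14, -0.0, -1.635]
force: [-3.6, 0.2, -3.2]
opening: 0.244
grasp_force: 98.4
```

send_rows:
  increments:
    - {"x": 0,"y": -0.01,"z": 0,"spin": 0,"gripper": -1}
    - {"x": 0,"y": -0.01,"z": 0,"spin": 0,"gripper": -1}
    - {"x": 0,"y": 0,"z": 0,"spin": 0,"gripper": -1}

```text
clock: 23.82
tool_pos: [580.8, 46.0, 99.0]
ee_rot: [3.138, -0.0, -1.635]
force: [-6.9, 0.7, 0.2]
opening: 0.244
grasp_force: 98.7
```

send_rows:
  increments:
    - {"x": 0,"y": -0.01,"z": 0,"spin": 0,"gripper": -1}
    - {"x": 0,"y": 0,"z": 0,"spin": 0,"gripper": -1}

```text
clock: 24.08
tool_pos: [580.9, 45.9, 99.0]
ee_rot: [3.137, -0.0, -1.635]
force: [-9.5, 1.1, 2.7]
opening: 0.247
grasp_force: 98.8
```

send_rows:
  increments:
    - {"x": 0,"y": -0.01,"z": 0,"spin": 0,"gripper": -1}
    - {"x": 0,"y": 0,"z": 0,"spin": 0,"gripper": -1}

```text
clock: 24.32
tool_pos: [581.1, 45.9, 99.0]
ee_rot: [3.136, -0.001, -1.635]
force: [-10.5, 1.5, 2.8]
opening: 0.247
grasp_force: 99.0
```

send_rows:
  increments:
    - {"x": 0,"y": -0.01,"z": 0,"spin": 0,"gripper": -1}
    - {"x": 0,"y": 0,"z": 0,"spin": 0,"gripper": -1}

```text
clock: 24.58
tool_pos: [581.2, 45.9, 99.1]
ee_rot: [3.135, -0.001, -1.635]
force: [-12.4, 2.0, 4.5]
opening: 0.247
grasp_force: 99.2
```

send_rows:
  increments:
    - {"x": 0,"y": -0.01,"z": 0,"spin": 0,"gripper": -1}
    - {"x": 0,"y": 0,"z": 0,"spin": 0,"gripper": -1}
    - {"x": 0,"y": 0,"z": 0,"spin": 0,"gripper": -1}

```text
clock: 24.95
tool_pos: [581.3, 45.8, 99.1]
ee_rot: [3.135, -0.001, -1.635]
force: [-14.0, 1.9, 5.2]
opening: 0.247
grasp_force: 99.4
```

send_rows:
  increments:
    - {"x": 0,"y": -0.006,"z": 0,"spin": 0,"gripper": -1}
    - {"x": 0,"y": 0,"z": 0,"spin": 0,"gripper": -1}
    - {"x": 0,"y": 0,"z": 0,"spin": 0,"gripper": -1}
    - {"x": 0,"y": 0,"z": 0,"spin": 0,"gripper": -1}

```text
clock: 25.45
tool_pos: [581.3, 45.8, 99.1]
ee_rot: [3.134, -0.001, -1.635]
force: [-14.9, 2.3, 5.8]
opening: 0.245
grasp_force: 99.5
```

send_rows:
  increments:
    - {"x": 0,"y": 0,"z": 0,"spin": 0,"gripper": -1}
    - {"x": 0,"y": 0,"z": 0,"spin": 0,"gripper": -1}
    - {"x": 0,"y": 0,"z": 0,"spin": 0,"gripper": -1}
    - {"x": 0,"y": 0,"z": 0,"spin": 0,"gripper": -1}
    - {"x": 0,"y": 0,"z": 0,"spin": 0,"gripper": -1}
    - {"x": 0,"y": 0,"z": 0,"spin": 0,"gripper": -1}
    - {"x": 0,"y": 0,"z": 0,"spin": 0,"gripper": -1}
    - {"x": 0,"y": 0,"z": 0,"spin": 0,"gripper": -1}

```text
clock: 26.45
tool_pos: [581.3, 45.8, 99.1]
ee_rot: [3.134, -0.001, -1.635]
force: [-15.3, 3.6, 5.8]
opening: 0.243
grasp_force: 99.5
```

send_rows:
  increments:
    - {"x": 0,"y": 0.03,"z": 0,"spin": 0,"gripper": -1}
    - {"x": 0,"y": 0.03,"z": -0.01,"spin": 0,"gripper": -1}
    - {"x": 0,"y": 0.08,"z": 0,"spin": 0,"gripper": -1}
    - {"x": 0,"y": 0.12,"z": 0,"spin": 0,"gripper": -1}
    - {"x": 0,"y": 0.12,"z": 0,"spin": 0,"gripper": -1}
    - {"x": 0,"y": 0.06,"z": 0,"spin": 0,"gripper": -1}
    - {"x": 0,"y": 0,"z": -0.1,"spin": 0,"gripper": -1}
    - {"x": 0,"y": 0,"z": -0.2,"spin": 0,"gripper": -1}
    - {"x": 0,"y": 0,"z": -0.3,"spin": -0.5,"gripper": -1}
    - {"x": 0,"y": 0,"z": -0.3,"spin": -0.7,"gripper": -1}
    - {"x": 0,"y": 0,"z": -0.2,"spin": -0.75,"gripper": -1}
    - {"x": 0,"y": 0,"z": 0,"spin": 0,"gripper": -1}
    - {"x": 0,"y": 0,"z": 0,"spin": 0,"gripper": -1}

```text
clock: 28.08
tool_pos: [558.7, 47.5, 165.7]
ee_rot: [3.141, 0.0, -1.48]
force: [-0.2, 0.2, -3.3]
opening: 0.244
grasp_force: 98.5
```

```bash
cat > go.py <<'E'
from h import *
o=telemetry.get_obs();y=o["ee_rot"][2];d=np.array([510.9,-278.3])-np.array(o["tool_pos"][:2])
X=np.array([np.cos(y),np.sin(y)]);Y=np.array([np.sin(y),-np.cos(y)])
print(o["clock"],np.round(o["tool_pos"],1),o["ee_rot"],"x",d@X/60,"y",d@Y/60,"spin",(y+1.479)/.08,"z to 37.2",(o["tool_pos"][2]-37.2)/60)
E
python3 go.py
```

```text
28.075 [558.7  47.5 165.7] [ 3.14110419e+00  1.81595201e-04 -1.48008851e+00] x 5.336368176162316 y 1.2847568779557288 spin -0.013606328349657915 z to 37.2 2.141059454239491
```

Run:
```python
from h import *
i=camera_info("wrist");im=snapshot("wrist");cv2.imwrite("pics/w7.png",im[...,::-1])
hsv=cv2.cvtColor(im,cv2.COLOR_RGB2HSV)
for d in models.silhouettes("wrist","clip")[:2]:
    c=max(cv2.findContours(d["pixels"].astype(np.uint8),0,2)[0],key=cv2.contourArea)[:,0]
    W=np.array([ray("w",u,v,72,i)[:2] for u,v in c]);y=np.radians(-3.7);e=np.array([np.cos(y),np.sin(y)]);n=np.array([-e[1],e[0]])
    A,B=(W-[631,43])@e,(W-[631,43])@n;print(d["score"],d["extent"],"along",A.min(),A.max(),"lat",B.min(),B.max())
```

```text
0.59 [124.6, 153.0, 65.9, 54.7] along -26.241566784576104 18.94918511553552 lat -19.643889056559075 19.54786422613427
```

send_rows:
  increments:
    - {"x": 0.3,"y": 0.07,"z": 0,"spin": 0,"gripper": -1}
    - {"x": 0.5,"y": 0.12,"z": 0,"spin": 0,"gripper": -1}
    - {"x": 0.7,"y": 0.17,"z": 0,"spin": 0,"gripper": -1}
    - {"x": 0.8,"y": 0.19,"z": 0,"spin": 0,"gripper": -1}
    - {"x": 0.8,"y": 0.19,"z": 0,"spin": 0,"gripper": -1}
    - {"x": 0.8,"y": 0.19,"z": 0,"spin": 0,"gripper": -1}
    - {"x": 0.7,"y": 0.17,"z": 0,"spin": 0,"gripper": -1}
    - {"x": 0.5,"y": 0.12,"z": 0,"spin": 0,"gripper": -1}
    - {"x": 0.236,"y": 0.065,"z": 0,"spin": 0,"gripper": -1}
    - {"x": 0,"y": 0,"z": 0,"spin": 0,"gripper": -1}
    - {"x": 0,"y": 0,"z": 0,"spin": 0,"gripper": -1}
    - {"x": 0,"y": 0,"z": 0,"spin": 0,"gripper": -1}

```text
clock: 29.68
tool_pos: [511.7, -277.5, 166.0]
ee_rot: [-3.142, 0.0, -1.478]
force: [0.1, 0.4, -3.5]
opening: 0.247
grasp_force: 98.5
```

```bash
python3 go.py
```

```text
29.675 [ 511.7 -277.5  166. ] [-3.14154487e+00  1.51382176e-04 -1.47758609e+00] x 0.011848936632735976 y 0.014613793098623125 spin 0.017673912868740316 z to 37.2 2.146485681932807
```

Measured along the shaft axis, the clip spans −26 to +19 mm against −27 to +18 expected at home, so it is seated. Next I lower the tool into its tray.

send_rows:
  increments:
    - {"x": 0.01,"y": 0.014,"z": 0.3,"spin": 0,"gripper": -1}
    - {"x": 0,"y": 0,"z": 0.4,"spin": 0,"gripper": -1}
    - {"x": 0,"y": 0,"z": 0.4,"spin": 0,"gripper": -1}
    - {"x": 0,"y": 0,"z": 0.4,"spin": 0,"gripper": -1}
    - {"x": 0,"y": 0,"z": 0.3,"spin": 0,"gripper": -1}
    - {"x": 0,"y": 0,"z": 0.2,"spin": 0,"gripper": -1}
    - {"x": 0,"y": 0,"z": 0.1,"spin": 0,"gripper": -1}
    - {"x": 0,"y": 0,"z": 0.02,"spin": 0,"gripper": -1}
    - {"x": 0,"y": 0,"z": 0,"spin": 0,"gripper": -1}
    - {"x": 0,"y": 0,"z": 0,"spin": 0,"gripper": -1}

```text
clock: 30.92
tool_pos: [511.1, -279.2, 39.4]
ee_rot: [-3.141, -0.0, -1.479]
force: [0.0, 0.4, -3.5]
opening: 0.249
grasp_force: 98.5
```

send_rows:
  increments:
    - {"x": 0,"y": 0,"z": 0.01,"spin": 0,"gripper": -1}
    - {"x": 0,"y": 0,"z": 0,"spin": 0,"gripper": -1}
    - {"x": 0,"y": 0,"z": 0,"spin": 0,"gripper": -1}

```text
clock: 31.3
tool_pos: [510.7, -279.0, 38.2]
ee_rot: [3.142, -0.0, -1.479]
force: [0.0, 0.3, -3.2]
opening: 0.247
grasp_force: 98.5
```

send_rows:
  increments:
    - {"x": 0,"y": 0,"z": 0.013,"spin": 0,"gripper": -1}
    - {"x": 0,"y": 0,"z": 0,"spin": 0,"gripper": -1}
    - {"x": 0,"y": 0,"z": 0,"spin": 0,"gripper": -1}

```text
clock: 31.68
tool_pos: [510.7, -279.0, 37.4]
ee_rot: [-3.142, -0.0, -1.479]
force: [0.2, -0.2, -2.9]
opening: 0.249
grasp_force: 98.5
```

send_rows:
  increments:
    - {"x": 0,"y": 0,"z": 0.008,"spin": 0,"gripper": -1}
    - {"x": 0,"y": 0,"z": 0,"spin": 0,"gripper": -1}
    - {"x": 0,"y": 0,"z": 0,"spin": 0,"gripper": -1}

```text
clock: 32.05
tool_pos: [510.8, -279.1, 36.9]
ee_rot: [-3.141, -0.0, -1.479]
force: [0.7, 0.3, -2.5]
opening: 0.249
grasp_force: 98.9
```

send_rows:
  increments:
    - {"x": 0,"y": 0,"z": 0.006,"spin": 0,"gripper": -1}
    - {"x": 0,"y": 0,"z": 0,"spin": 0,"gripper": -1}
    - {"x": 0,"y": 0,"z": 0,"spin": 0,"gripper": -1}
  force: 20

```text
clock: 32.42
tool_pos: [510.9, -279.1, 36.9]
ee_rot: [-3.141, -0.0, -1.479]
force: [-0.9, 0.6, 1.7]
opening: 0.247
grasp_force: 98.9
```

send_rows:
  increments:
    - {"x": 0,"y": 0,"z": 0,"spin": 0,"gripper": -0.4}
    - {"x": 0,"y": 0,"z": 0,"spin": 0,"gripper": -0.3}
    - {"x": 0,"y": 0,"z": 0,"spin": 0,"gripper": -0.1}
    - {"x": 0,"y": 0,"z": 0,"spin": 0,"gripper": 0.2}
    - {"x": 0,"y": 0,"z": 0,"spin": 0,"gripper": 0.4}
    - {"x": 0,"y": 0,"z": 0,"spin": 0,"gripper": 0.4}
    - {"x": 0,"y": 0,"z": 0,"spin": 0,"gripper": 0.4}
    - {"x": 0,"y": 0,"z": 0,"spin": 0,"gripper": 0.4}

```text
clock: 33.42
tool_pos: [510.7, -279.0, 36.5]
ee_rot: [3.142, 0.0, -1.479]
force: [0.9, 0.3, 0.6]
opening: 0.698
grasp_force: 0.0
```

send_rows:
  increments:
    - {"x": 0,"y": 0,"z": -0.1,"spin": 0,"gripper": 0.4}
    - {"x": 0,"y": 0,"z": -0.2,"spin": 0,"gripper": 0.4}
    - {"x": 0,"y": 0,"z": -0.4,"spin": 0,"gripper": 0.4}
    - {"x": 0,"y": 0,"z": -0.5,"spin": 0,"gripper": 0.4}
    - {"x": 0,"y": 0,"z": -0.5,"spin": 0,"gripper": 0.4}
    - {"x": 0,"y": 0,"z": -0.5,"spin": 0,"gripper": 0.4}
    - {"x": 0,"y": 0,"z": -0.5,"spin": 0,"gripper": 0.4}
    - {"x": 0,"y": 0,"z": 0,"spin": 0,"gripper": 0.4}
    - {"x": 0,"y": 0,"z": 0,"spin": 0,"gripper": 0.4}

```text
clock: 34.55
tool_pos: [510.5, -278.8, 198.6]
ee_rot: [-3.141, 0.0, -1.479]
force: [0.3, 0.4, 0.2]
opening: 0.7
grasp_force: 0.0
```

```bash
python3 look.py w8 fork_grip fork_foot tool_tray
python3 - <<'E'
from h import *
i=camera_info("wrist")
print("expected handle top px",[np.round(proj("w",np.array(P,float),i)).tolist() for P in((510,-278,96),(510,-278,16),(545,-274,9))])
for d in models.silhouettes("wrist","fork_grip")[:2]:
    v,u=np.nonzero(d["pixels"]);print(d["score"],u.mean(),v.mean())
E
```

```text
34.55 [ 510.5 -278.8  198.6] [-3.141  0.    -1.479]
fork_grip 0.97 [216.9, 145.3, 53.5, 61.7]
fork_grip 0.67 [233.7, 233.6, 25.1, 65.3]
fork_grip 0.66 [218.9, 30.0, 52.6, 44.1]
fork_foot 0.82 [234.9, 232.6, 22.0, 66.3]
fork_foot 0.76 [224.0, 32.6, 44.6, 39.6]
fork_foot 0.73 [217.6, 145.2, 53.4, 62.2]
tool_tray 0.57 [170.1, 115.5, 141.5, 96.6]
tool_tray 0.23 [221.1, 144.3, 50.0, 63.0]
expected handle top px [[253.0, 192.0], [253.0, 166.0], [217.0, 165.0]]
0.97 248.00464919695688 172.3639053254438
0.67 244.59506531204644 266.7481857764877
```

```bash
python3 -c "
from rig import workorder;print(workorder.job_done())"
```

```text
the job is handed in; nothing more can be done
None
```

The clip snapped home and was pressed there for about 1.4 s at roughly 15 N (highest reading about 16 N), the fork tool stands upright, released, back in its red tray, and the job was handed in just after 34.5 s on the robot's clock; no verdict came back.

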